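# Wedge the gel cassette tight in the electrophoresis tank

## Task

Clamp the glass gel cassette in the electrophoresis tank: take the tension wedge out of the drain rack, stand it loosely in the gap between the cassette and the tank's ribbed end wall, flat face against the cassette, and let go of it. Then tap it straight down from above until it is jammed tight, level, with both its ears down on the tank's rim. The cassette is glass, so keep the taps gentle, and do not disturb the tube rack, the specimen cup or the tip box.

Things in the scene. Friction and masses are not known exactly. Their poses are not given: they have to be found in the camera images.
- tank: Clear plastic gel tank, grey rim and base, 81 x 126 mm, 130 mm tall (base 100 x 150 mm), fixed. Origin: centre of underside, z up, x along its short side. From -x to +x: front wall, gasket, white buffer core, glass cassette, open gap, end wall with two grey ribs. Inside 116 mm wide along y; the tops of its two side walls (5 mm thick) are the rim for the wedge's ears. Core pins: 10 mm above rim.
- slot (a point): Point at rim height (130 mm above the bench), fixed to the tank, where the wedge's origin lies when the wedge is fully home; axes as the tank's. Set in loosely, the wedge first touches on both sides with its ears 24 mm above the rim; let go there, it settles to 15 to 23 mm under its own weight and stays standing.
- gap (a point): Middle of the open gap at rim height, fixed to the tank; axes as the tank's. Without the wedge the gap reaches from 8 mm towards -x (cassette face, upright, top edge 12 mm below the rim) to 8 mm towards +x (rib faces, starting 6 mm below the rim). The ribs slope in towards the cassette by 1.05 mm per 10 mm of depth; the gap is over 110 mm deep.
- cassette (a point): Middle of the top edge of the gel cassette's bare face (+x side, looking into the gap), 118 mm above the bench: a glass plate 100 wide x 100 tall x 7 mm, upright on the +x side of the buffer core and moving with it; axes as the tank's.
- core (a joint): How far the buffer core with the cassette is squeezed towards -x on its rubber gasket, in m: 0 without the wedge, about 0.0025 with the wedge home, stop at 0.004. The gasket resists with 4.8 N per mm; driving the wedge home takes some 8 to 20 N of push from above, and friction then keeps it there.
- wedge: Loose grey plastic tension wedge, about 0.14 kg, at first hanging upright by its two ears in the rack's middle notches. Origin: mid width and thickness, in the plane of the ears' undersides; z up, y along its width, x across. Blade below: 106 wide, 100 long; flat face at x = -9.25 mm, sloped face from x = +9.25 (top) to -1.25 mm (tip). Bar with the ears: 132 wide, 18.5 thick, 10 mm high.
- wedge_tip (a point): Middle of the blade's lower edge, 8 mm thick and 106 mm wide, 100 mm below the wedge's origin. In the tank the flat face (-x) belongs against the cassette and the sloped one (+x) against the ribs: wedge x along slot x.
- wedge_top (a point): Middle of the flat top of the wedge's head, 38 mm above its origin: the place to tap. The head, by which it is held, is a block 60 mm wide (y), 16 mm thick (x) and 28 mm high, standing on the bar.
- rack: White drain rack, fixed: drip tray 130 x 160 mm, two upright notched side plates 114 mm apart, 118 mm tall to the notch floors, 124 mm beside them. Origin: centre of underside. The wedge hangs at x = 0 with its x axis along the rack's and comes out straight up. A spare glass cassette (top at 108 mm) stands at x = -45 mm.
- tube_rack: White block 95 x 190 x 28 mm with six capped blood tubes, 95 mm tall in all, loose, beyond the work; origin at the centre of its underside. Leave alone.
- cup: Specimen cup with red screw lid, 52 mm wide, 62 mm tall, loose; origin at the centre of its underside. Leave alone.
- tip_box: Blue pipette-tip box with white lid, 120 x 80 x 67 mm, loose; origin at the centre of its underside. Leave alone.

How it is judged (in metres and radians):
On the way:
1. the wedge stands loosely in the gap, flat face to the cassette, its ears still 8 to 45 mm above the rim, roughly upright, and the fingers have let go of it (z of wedge in the frame of slot between 0.008 and 0.045 m and x of wedge in the frame of slot between -0.012 and 0.012 m and y of wedge in the frame of slot between -0.012 and 0.012 m and angle between wedge's own z axis and vertical below 0.17 rad and contact force between wedge and the fingers below 0.1 N and x of cassette in the frame of wedge below -0.004 m), for 0.2 s.
At the end, for the whole second after the job is handed in: Wedge home in the tank, flat face to the cassette: ears within 3 mm of the rim, origin within 6 mm (x) and 10 mm (y) of the slot point, tilt under 0.05 rad, core squeezed over 1.5 mm, wedge still and let go; tube rack, cup and tip box within 20 mm of their starts (z of wedge in the frame of slot between -0.004 and 0.003 m and x of wedge in the frame of slot between -0.006 and 0.006 m and y of wedge in the frame of slot between -0.01 and 0.01 m and angle between wedge's own z axis and vertical below 0.05 rad and value of joint core above 0.0015 m and linear speed of wedge below 0.01 m/s and distance of each of tube_rack, cup, tip_box from where it was at the start of the episode below 0.02 m and x of cassette in the frame of wedge below -0.004 m); the robot touches nothing.
It fails at once if the wedge is hammered or forced against the tank and its cassette with more than 150 N (contact force between wedge and tank above 150 N).
It fails at once if the tube rack, the specimen cup or the tip box is shoved more than 20 mm (distance of any of tube_rack, cup, tip_box from where it was at the start of the episode above 0.02 m).
It fails at once if the specimen cup or the tube rack is tipped (angle between any of cup, tube_rack's own z axis and vertical above 0.5 rad).
It also fails if it takes over 61 s, if anything falls off the work surface, if the arm or the gripper's body presses on something with over 40 N, if the wrist force passes 120 N, or if a joint passes its speed limit or range.

## Robot

A 6-joint arm with a two-finger parallel gripper is mounted at the origin on the work surface. World frame = base frame: x ahead of the robot, y to its left, z up, the work surface at z = 0. Lengths are in m, angles in degrees, forces in N, time in s.
With the tool pointing down it reaches from about 0.375 to 0.9 m from the base axis. Payload 3.1 kg.
Tool frame: the origin (TCP) lies on the centre line of the jaws, within the pads' length; the fingertips stand 17 mm ahead of it and the grasp point (between the pads) lies 2 mm behind it; z points along the fingers, y is the line along which they close (so a half turn about z gives the same grasp; the last joint's range is limited). The gripper opens to 87 mm and grips with 3 to 60 N. Pads are 19 mm wide; open, the fingers measure 117 mm over their backs; the gripper's body (75 mm by 190 mm) begins 51 mm behind the grasp point.
Start: joints at [53.887, 30.224, 82.088, -0, 67.689, -10.227], TCP at [0.273, 0.562, 0.24] pointing down, gripper open.
Joint ranges: [-176.69, 176.69], [-43.24, 126.21], [12.49, 139.97], [-82, 262], [0, 151.66], [-163.58, 163.58]. Speed limits (degrees/s): [159.86, 159.86, 180, 180, 180, 180].

## Interface

Orientations are given as a 3x3 rotation matrix whose columns are the frame's x, y, z axes.
In Python, from rig import bot, imaging, finder gives the robot as it stands. The module is installed in compiled form; this text tells all that it offers.
- The arm moves only by the tool play_rows, never from a script. Its argument "motion" is a list that holds one entry, the list of rows, each a list of 6 numbers: the shift along the tool's x, y, z in a scale on which 1.0 is 40 cm, then the turn, a rotation vector about the tool's x, y, z in parts of the range, where 1.0 means 90 degrees. In form: [[[dx, dy, dz, wx, wy, wz], ...]]. A call has 1 to 8 rows; each row is the pose to reach, as a shift and turn from the pose commanded when the call began, along the tool's axes at that moment; what a row does not reach only later rows make up. A row lasts 1/12 s, in which the tool goes at most 41.7 mm and 7.16 degrees, less where a joint would pass 70% of its speed; a pose out of reach is approached as far as the arm can. No shift or turn number may pass 1 either way. A call with a gripper value outside its range is refused whole. "fingers" is the finger opening in m, from 0 to 0.087, set as the call begins (left out, the last holds). The fingers move at their own pace and stop on an object; the grip force is fixed at half the most. Time passes only in rows, so rows that repeat a pose let the fingers close. It gives the time, the measured TCP pose, the force, the opening and the grip force at its end, in the units of the state.
- bot.read_state(): the state, without advancing time (a new reading comes with each control period).
- imaging.capture(name): name is "scene" or "top"; returns a dict with "frame" (384x512x3 uint8, red, green, blue), "camera_matrix" (3x3 intrinsics, pixels), "R" (3x3) and "t" (3): a world point X has camera coordinates R X + t. Camera axes: x right, y down, z forward; pixel columns grow to the right and rows downward; lengths in m; the calibration is good to about 2 mm. A picture is of the moment at which its call begins. There is no depth.
- bot.hand_in(): hands the job in; it is judged then, once.
Trained networks look in the newest picture that a camera, given by its name, has taken for a name from the list of things; names that differ only in an ending like _2 or _b are one class to them, and where a whole thing is asked for, a point or a joint stands for the part that bears it (a point fixed in the world has none). Each returns a list of dicts, best first, with "confidence" (0 to 1); they miss things now and then, are a little off and sometimes report something else, mostly with a low value. They report only what shows in the picture. A call takes as long as a camera call.
- finder.recognise(camera, name): "at" ([x, y, z] in m, in world coordinates, good to about 4 mm: the middle of the surface that is visible of it).
- finder.outline_of(camera, name): "pixels" (384x512 bool, what is visible of it).
The state is a dict: "time_s": time; "joint_positions": joint angles; "qvel": joint speeds; "tau": joint torques, N m; "position": TCP position; "tcp_rot": TCP orientation; "force": force on the tool from outside, world axes, zero at the start; "moment": the same for the moment, N m; "opening": opening from 0.0 (shut) to 1.0 (fully open); "grasp_force": force on a finger pad.
Only numpy, scipy, OpenCV 4.12 (cv2) and the standard library are available. Lean on these libraries where they do the work, as an engineer would, in place of code of your own. Each camera call takes 0.05 s, during which the arm holds its last target. There are 200 camera calls.

## Working session

There is one attempt and no reset: what is moved stays moved. The work goes in short steps, Python scripts to look and compute and a tool call to move; the robot and the scene stay as the last step left them, time stands still between calls to the robot, and variables do not carry over. Pictures are saved under pics/ and viewed, at most 11 in all, crops included, and the job is handed in when it is done.

Besides the shell and the picture viewer there is one more tool, called after "Call:" by a JSON object that holds its "method" and its "body". play_rows: Moves the arm, as the interface text tells. Its arguments: {"type":"object","properties":{"motion":{"type":"array"},"fingers":{"type":"number"}},"required":["motion"]}

```bash
mkdir -p pics
python3 - <<'E'
from rig import bot, imaging, finder
import cv2, numpy as np
np.set_printoptions(precision=4,suppress=True)
s=bot.read_state(); print(s['time_s'],s['position'],s['tcp_rot'],s['opening'])
fr=[]
for c in ["scene","top"]:
    d=imaging.capture(c); fr.append(d['frame'])
    print(c,np.array(d['camera_matrix']).tolist(),np.array(d['R']).round(5).tolist(),np.array(d['t']).round(5).tolist())
    cv2.imwrite(f'pics/{c}0.png',cv2.resize(d['frame'][:,:,::-1],(800,600),interpolation=cv2.INTER_CUBIC))
    for n in ["tank","wedge","rack","gap","cassette","wedge_top","wedge_tip","tube_rack","cup","tip_box","slot","core"]:
        try: print(n,[(np.array(r['at']).round(4).tolist(),round(r['confidence'],2)) for r in finder.recognise(c,n)][:3])
        except Exception as e: print(n,e)
E
```

```text
0.0 [0.2724 0.5617 0.2386] [[-0.8997  0.4366 -0.0013]
 [ 0.4366  0.8997 -0.0018]
 [ 0.0004 -0.0022 -1.    ]] 0.9994853802439653
scene [[355.33249660575063, 0.0, 261.8553129730258], [0.0, 355.33249660575063, 195.44970337886332], [0.0, 0.0, 1.0]] [[0.53211, 0.84664, -0.00713], [0.71901, -0.45631, -0.52422], [-0.44708, 0.27382, -0.85155]] [-0.31509, -0.36745, 1.42612]
tank [([0.5903, 0.1766, 0.0983], 0.69)]
wedge [([0.5139, -0.1646, 0.117], 0.61)]
rack [([0.5355, -0.1735, 0.0225], 0.57), ([0.562, 0.1952, 0.1134], 0.4)]
gap []
cassette [([0.5608, 0.1939, 0.1116], 0.74)]
wedge_top [([0.5164, -0.1682, 0.1174], 0.79), ([0.5898, 0.1743, 0.093], 0.24)]
wedge_tip [([0.5919, 0.1705, 0.0965], 0.73), ([0.5163, -0.166, 0.1163], 0.64)]
tube_rack [([0.7816, 0.0233, 0.0287], 0.62)]
cup [([0.5257, 0.4004, 0.0479], 0.55)]
tip_box [([0.5759, -0.42, 0.0672], 0.92)]
slot [([0.5877, 0.173, 0.096], 0.74)]
core [([0.5543, 0.1986, 0.109], 0.87)]
top [[450.4215672865585, 0.0, 251.4159199200839], [0.0, 450.4215672865585, 187.60394753292715], [0.0, 0.0, 1.0]] [[-0.01726, -0.99979, 0.01092], [-0.98378, 0.01503, -0.17875], [0.17855, -0.01383, -0.98383]] [-0.01647, 0.63774, 1.313]
tank [([0.5692, 0.1893, 0.1048], 0.88)]
wedge [([0.5063, -0.1626, 0.1287], 0.67), ([0.5544, -0.408, 0.0662], 0.65), ([0.767, 0.0281, 0.0261], 0.31)]
rack [([0.4991, -0.166, 0.0206], 0.71)]
gap [([0.567, 0.1836, 0.1036], 0.87)]
cassette [([0.574, 0.1933, 0.117], 0.85)]
wedge_top [([0.5061, -0.1617, 0.1291], 0.61)]
wedge_tip [([0.5069, -0.1679, 0.1294], 0.89), ([0.5709, 0.1908, 0.1146], 0.3)]
tube_rack [([0.7667, 0.0287, 0.0267], 0.69)]
cup [([0.5176, 0.406, 0.0609], 0.77), ([0.5061, -0.1674, 0.1278], 0.36)]
tip_box [([0.5566, -0.4065, 0.0692], 0.56), ([0.5018, -0.1618, 0.0206], 0.27)]
slot [([0.5711, 0.1945, 0.1149], 0.74), ([0.5731, 0.1895, 0.1025], 0.56)]
core [([0.5685, 0.192, 0.1163], 0.74), ([0.5166, 0.408, 0.0595], 0.73)]
```

View pics/top0.png

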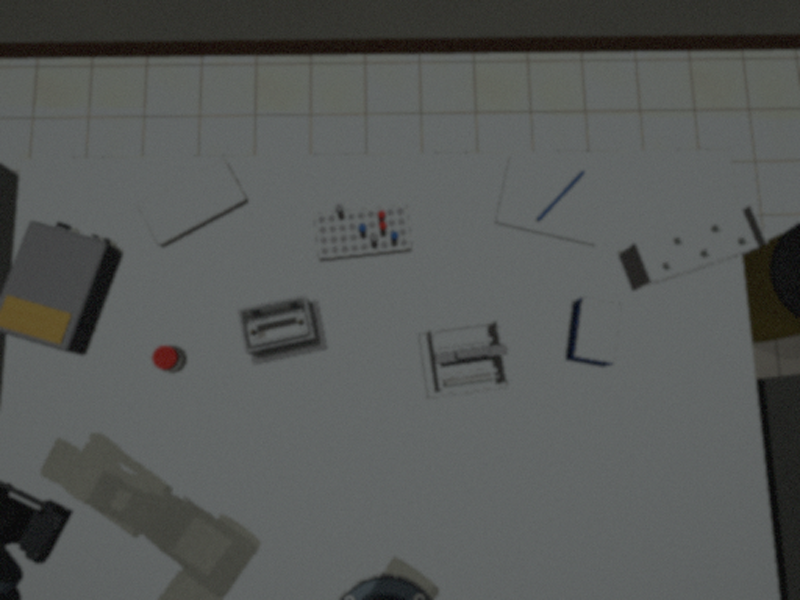

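View pics/scene0.png

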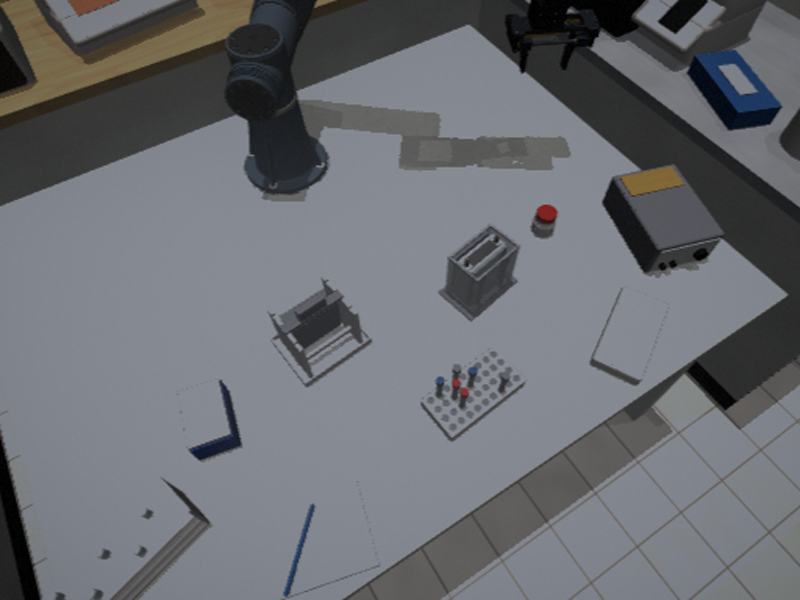

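The top view shows the tank at about (280,328) and the rack with the wedge at about (465,358), in 800x600 pixels. The cup is at (167,357) and the tube rack at (365,232). Next I'll enlarge both to read their orientations.

Run:
```python
from rig import imaging
import cv2, numpy as np
fs={c:np.mean([imaging.capture(c)['frame'].astype(float) for _ in range(6)],0) for c in ["scene","top"]}
np.savez('f0.npz',**fs)
def crop(c,u,v,w,h):
    k=fs[c][v:v+h,u:u+w]; k=np.clip((k-k.min())/(np.percentile(k,99.5)-k.min()),0,1)**.7*255
    return cv2.resize(k.astype(np.uint8)[:,:,::-1],(400,300),interpolation=cv2.INTER_CUBIC)
W,H=80,60
cv2.imwrite('pics/crops.png',np.vstack([np.hstack([crop('top',140,180,W,H),crop('top',258,200,W,H)]),np.hstack([crop('scene',268,144,W,H),crop('scene',164,178,W,H)])]))
```

```text
(no output)
```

View pics/crops.png

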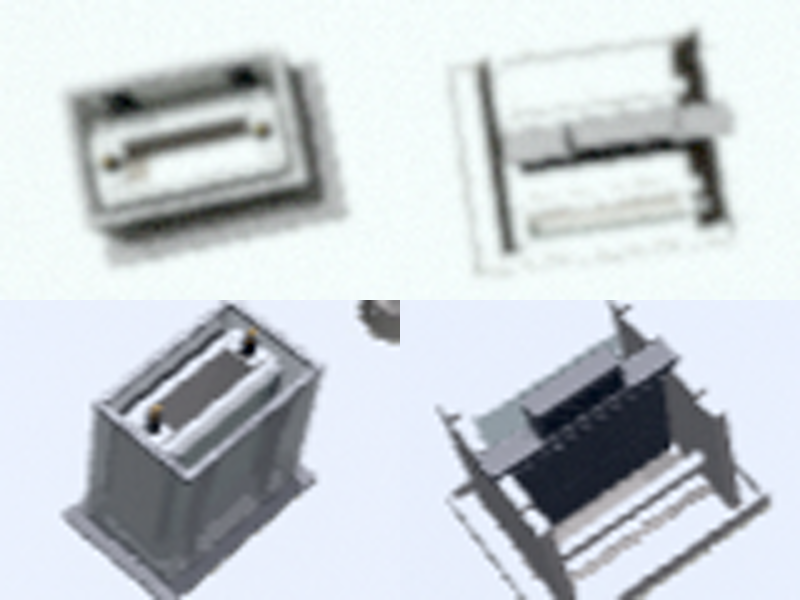

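Top crop: the two ribs are the dark spots at about (120,100) and (240,75), on the far side. So tank +x points away from the robot, yawed about 10°. The spare cassette at (600,215) is on the robot side of the wedge, so rack and wedge +x also point away, yawed about 7°. Next I'll fit the poses to image edges in both cameras.

```bash
cat > geo.py <<'E'
import numpy as np, cv2
from scipy.optimize import differential_evolution
from scipy.ndimage import map_coordinates
from rig import imaging
def calib():
    o={}
    for c in ["scene","top"]:
        d=imaging.capture(c); o[c]=[np.array(d[k]) for k in("camera_matrix","R","t")]
    return o
def proj(cal,X):
    K,R,t=cal; p=(X@R.T+t)@K.T; return p[:,:2]/p[:,2:]
def place(p,P):
    c,s=np.cos(p[2]),np.sin(p[2]); return np.c_[p[0]+c*P[:,0]-s*P[:,1],p[1]+s*P[:,0]+c*P[:,1],P[:,2]+(p[3] if len(p)>3 else 0)]
def rect(a,b,z,x0=0,y0=0):
    q=np.array([[-a,-b],[a,-b],[a,b],[-a,b]])/2+[x0,y0]; return [(np.r_[q[i],z],np.r_[q[(i+1)%4],z]) for i in range(4)]
def fit(frames,cal,edges,p0,span,cams=("scene","top"),sig=1.0):
    G={}
    for c in cams:
        g=cv2.GaussianBlur(cv2.cvtColor(frames[c].astype(np.float32),cv2.COLOR_RGB2GRAY),(0,0),sig)
        G[c]=(cv2.Sobel(g,cv2.CV_32F,1,0),cv2.Sobel(g,cv2.CV_32F,0,1))
    s=np.linspace(.05,.95,30)[:,None]
    def cost(p):
        tot=0
        for c in cams:
            for a,b in edges:
                uv=proj(cal[c],place(p,a+(b-a)*s)); d=uv[-1]-uv[0]; n=np.array([-d[1],d[0]])/np.linalg.norm(d)
                q=[uv[:,1],uv[:,0]]
                v=map_coordinates(G[c][0],q,order=1)*n[0]+map_coordinates(G[c][1],q,order=1)*n[1]
                tot-=np.sqrt(abs(v.mean()))*np.linalg.norm(d)**.5
        return tot
    p0=np.array(p0);span=np.array(span)
    r=differential_evolution(cost,list(zip(p0-span,p0+span)),seed=1,tol=1e-6,maxiter=150)
    return r.x,r.fun
def rectify(img,cal,p,z,sc=400/150.):
    v,u=np.mgrid[0:267,0:400]; x=.05-v/sc/1e3; y=.075-u/sc/1e3
    uv=proj(cal,place(p,np.c_[x.ravel(),y.ravel(),np.full(x.size,z)])).astype(np.float32)
    o=cv2.remap(img.astype(np.float32),uv[:,0].reshape(x.shape),uv[:,1].reshape(x.shape),cv2.INTER_CUBIC)
    o=np.clip((o-o.min())/(np.percentile(o,99.5)-o.min()),0,1)**.7*255
    return np.ascontiguousarray(o.astype(np.uint8)[:,:,::-1])
TANK=rect(.081,.126,.13)+rect(.1,.15,0.)
WEDGE=rect(.0185,.132,.010)+rect(.016,.06,.038)
E
python3 - <<'E'
from geo import *
np.set_printoptions(precision=4,suppress=True)
cal=calib(); f=dict(np.load('f0.npz')); np.save('cal.npy',cal,allow_pickle=True)
for cams in [("scene","top"),("scene",),("top",)]:
    pt,ft=fit(f,cal,TANK,[.565,.19,.175],[.025,.025,.12],cams); 
    pw,fw=fit(f,cal,[(a+[0,0,.118],b+[0,0,.118]) for a,b in WEDGE],[.505,-.163,.13],[.025,.025,.12],cams)
    print(cams,'tank',pt,np.degrees(pt[2]),ft,'wedge',pw,np.degrees(pw[2]),fw)
    if len(cams)==2: T,Wd=pt,pw
np.save('poses0.npy',[T,Wd])
rows=[]
for z in (.118,.13):
    r=[]
    for c in("top","scene"):
        im=rectify(f[c],cal[c],T,z)
        for x in range(-40,50,10): cv2.line(im,(0,int((50-x)*400/150)),(8 if x else 20,int((50-x)*400/150)),(0,0,255),1)
        cv2.rectangle(im,(int(12*8/3),int(9.5*8/3)),(int(138*8/3),int(90.5*8/3)),(0,200,0),1) if z==.13 else 0
        r.append(im)
    rows.append(np.hstack(r))
cv2.imwrite('pics/rect.png',np.vstack(rows))
E
```

```text
('scene', 'top') tank [0.5742 0.1886 0.1726] 9.890942108327595 -696.5970143518572 wedge [ 0.5125 -0.1634  0.138 ] 7.909664081888479 -427.935274235306
('scene',) tank [0.5753 0.189  0.1906] 10.92187218080967 -385.38245925338856 wedge [ 0.5114 -0.1639  0.1274] 7.3009240747632855 -237.06512573624997
('top',) tank [0.5725 0.188  0.1815] 10.399351906856191 -321.4198019247662 wedge [ 0.4991 -0.1568  0.01  ] 0.5729577951308238 -242.30135679290385
```

View pics/rect.png

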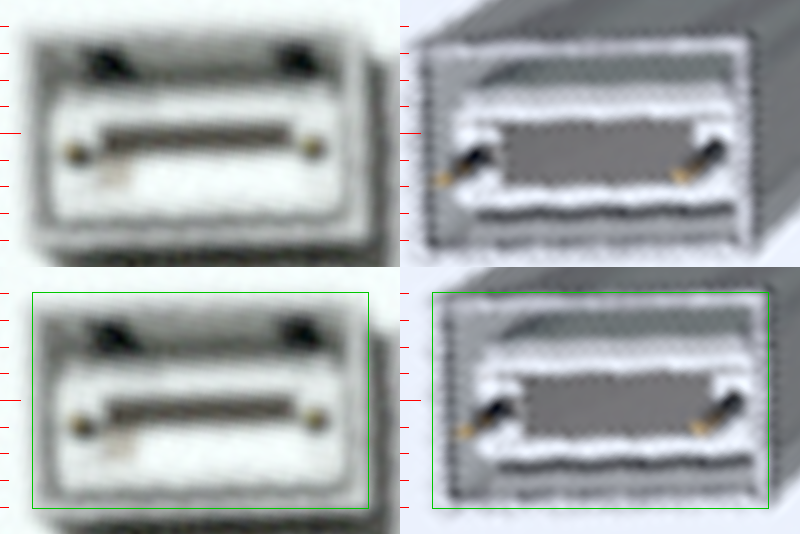

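Tank and wedge are fitted to about 1 px. The ribs are at the top edge of the rectified picture, and the cassette's bright top band sits below the gap. I'll move towards the wedge, then refine the fits.

Units first: shifts go in shares of 40 cm and turns go in shares of 90 degrees. So -0.238 m / 0.4 = -0.595, -0.23 m / 0.4 = -0.575, 56 degrees / 90 = 0.6222.

Call:
{"method": "play_rows", "body": {"motion": [[[-0.575,-0.595,0,0,0,0.6222],[-0.575,-0.595,0,0,0,0.6222],[-0.575,-0.595,0,0,0,0.6222],[-0.575,-0.595,0,0,0,0.6222],[-0.575,-0.595,0,0,0,0.6222],[-0.575,-0.595,0,0,0,0.6222],[-0.575,-0.595,0,0,0,0.6222],[-0.575,-0.595,0,0,0,0.6222]]]}}

```text
time_s: 2.67
position: [0.3762, 0.2458, 0.2399]
tcp_rot: [[-0.136, 0.991, 0.001], [0.991, 0.136, 0.0], [-0.0, 0.001, -1.0]]
force: [0.2, -0.5, 0.5]
opening: 1.002
grasp_force: 0.0
```

```bash
cat > mv.py <<'E'
import numpy as np
from scipy.spatial.transform import Rotation as Ro
from rig import bot
def to(x,y,z,yaw):
    "yaw: world angle (deg) of tool y axis; prints shift+turn in tool axes"
    s=bot.read_state(); R=np.array(s['tcp_rot']); p=np.array(s['position'])
    a=np.radians(yaw); Y=np.array([np.cos(a),np.sin(a),0]); Z=np.array([0,0,-1.]); T=np.c_[np.cross(Y,Z),Y,Z]
    print('t',round(s['time_s'],2),'pos',p.round(4),'yaw',np.degrees(np.arctan2(R[1,1],R[0,1])).round(2),'F',np.round(s['force'],1),
      'J',np.round(s['joint_positions'],0),'\n move',(R.T@(np.array([x,y,z])-p)).round(4),Ro.from_matrix(R.T@T).as_rotvec(degrees=True).round(2))
E
python3 - <<'E'
from geo import *
from mv import to
np.set_printoptions(precision=4,suppress=True)
cal=np.load('cal.npy',allow_pickle=True).item(); f=dict(np.load('f0.npz'))
RIM=rect(.081,.126,.13); BAR=rect(.0185,.132,.128); HEAD=rect(.016,.06,.156)
for cams in [("scene","top"),("scene",),("top",)]:
  for nm,E,p0 in [('rim',RIM,[.574,.189,.18]),('bar',BAR,[.51,-.1635,.13]),('bar+head',BAR+HEAD,[.51,-.1635,.13]),('rackbase',rect(.13,.16,0.),[.51,-.1635,.13])]:
    p,v=fit(f,cal,E,p0,[.012,.012,.07],cams,.7); print(cams,nm,p,np.degrees(p[2]),v)
to(.511,-.1635,.25,7.6)
E
```

```text
('scene', 'top') rim [0.5731 0.188  0.1994] 11.42601048983977 -407.76933170349383
('scene', 'top') bar [ 0.5132 -0.1654  0.1346] 7.709227227205942 -269.1031988717119
('scene', 'top') bar+head [ 0.5124 -0.1653  0.1301] 7.451590967679334 -466.0112005283982
('scene', 'top') rackbase [ 0.5108 -0.16    0.1033] 5.920491287174803 -362.13860246724676
('scene',) rim [0.575  0.1881 0.2029] 11.62677117472697 -227.78349267328718
('scene',) bar [ 0.498  -0.1755  0.2   ] 11.459155902616466 -157.98496657227759
('scene',) bar+head [ 0.5114 -0.1642  0.125 ] 7.163734524060488 -256.9516301102807
('scene',) rackbase [ 0.5103 -0.1515  0.1138] 6.523103393167753 -258.9847137181936
('top',) rim [0.5705 0.1878 0.1937] 11.09962219231452 -201.37683240688855
('top',) bar [ 0.4998 -0.156   0.06  ] 3.437746770784939 -148.2895063107157
('top',) bar+head [ 0.4992 -0.1585  0.06  ] 3.437746770784939 -241.87357103485954
('top',) rackbase [ 0.5208 -0.1595  0.1184] 6.784534176717827 -143.48090153803764
t 2.67 pos [0.3762 0.2458 0.2399] yaw 7.79 F [ 0.2 -0.5  0.5] J [ 19.  17. 106.  -0.  57.  11.] 
 move [-0.4238  0.0781 -0.0101] [0.05 0.   0.19]
```

Scaled: -0.32 m / 0.4 = -0.8, 0.055 m / 0.4 = 0.1375.

Call:
{"method": "play_rows", "body": {"motion": [[[-0.8,0.1375,-0.0125,0,0,0],[-0.8,0.1375,-0.0125,0,0,0],[-0.8,0.1375,-0.0125,0,0,0],[-0.8,0.1375,-0.0125,0,0,0],[-0.8,0.1375,-0.0125,0,0,0],[-0.8,0.1375,-0.0125,0,0,0],[-0.8,0.1375,-0.0125,0,0,0],[-0.8,0.1375,-0.0125,0,0,0]]]}}

```text
time_s: 3.33
position: [0.4765, -0.0646, 0.245]
tcp_rot: [[-0.14, 0.99, 0.002], [0.99, 0.14, -0.001], [-0.001, 0.002, -1.0]]
force: [0.5, 0.6, 0.7]
opening: 1.001
grasp_force: 0.0
```

Run:
```python
from geo import *
cal=np.load('cal.npy',allow_pickle=True).item(); f=dict(np.load('f0.npz'))
W=[.512,-.1645,np.radians(7.4)]; s=8/3
rows=[]
for z,b in ((.128,(132,18.5)),(.156,(60,16))):
    r=[]
    for c in("top","scene"):
        im=rectify(f[c],cal[c],W,z)
        cv2.rectangle(im,(int((75-b[0]/2)*s),int((50-b[1]/2)*s)),(int((75+b[0]/2)*s),int((50+b[1]/2)*s)),(0,200,0),1)
        r.append(im)
    rows.append(np.hstack(r))
cv2.imwrite('pics/rectw.png',np.vstack(rows))
```

```text
(no output)
```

View pics/rectw.png

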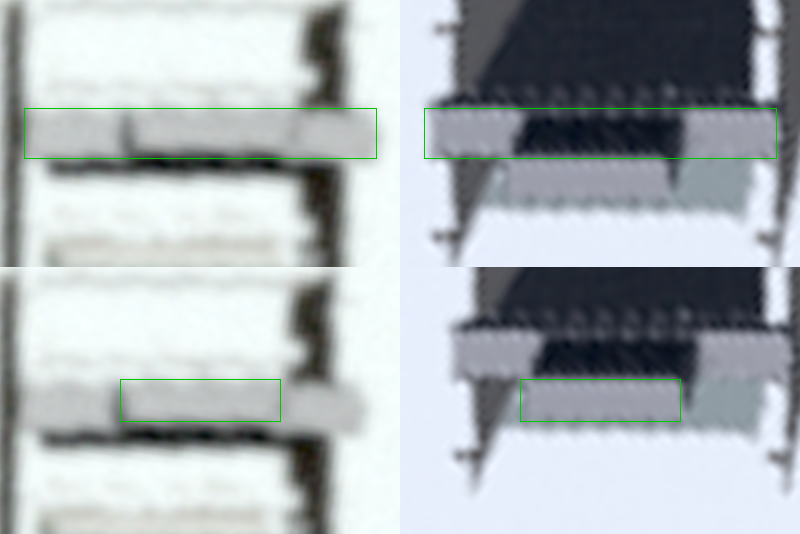

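The rectified wedge fits in both cameras at bar and head height, to about 1–2 mm. I'll go over the head and down to grasp it.

Scaled: -0.104 m / 0.4 = -0.26, 0.097 m / 0.4 = 0.2425, 0.6 degrees / 90 = 0.0067.

Call:
{"method": "play_rows", "body": {"motion": [[[-0.26,0.0525,0,0,0,0.0067],[-0.26,0.0525,0,0,0,0.0067],[-0.26,0.0525,0,0,0,0.0067],[-0.26,0.0525,0,0,0,0.0067],[-0.26,0.0525,0.075,0,0,0.0067],[-0.26,0.0525,0.15,0,0,0.0067],[-0.26,0.0525,0.2125,0,0,0.0067],[-0.26,0.0525,0.2425,0,0,0.0067]]]}}

```text
time_s: 4.0
position: [0.5088, -0.1596, 0.1448]
tcp_rot: [[-0.131, 0.991, -0.005], [0.991, 0.131, 0.003], [0.004, -0.005, -1.0]]
force: [-1.1, 0.3, 1.2]
opening: 0.997
grasp_force: 0.0
```

Run:
```python
from geo import *
from mv import to
to(.512,-.1645,.148,7.4)
f=dict(np.load('f0.npz')); cal=np.load('cal.npy',allow_pickle=True).item()
T=[.573,.188,np.radians(11.4)]
rows=[]
for z in (.118,.13):
    r=[]
    for c in("top","scene"):
        im=rectify(f[c],cal[c],T,z)
        for x in range(-40,50,10): cv2.line(im,(0,int((50-x)*8/3)),(8 if x else 20,int((50-x)*8/3)),(0,0,255),1)
        if z==.13:
            cv2.rectangle(im,(int(12*8/3),int(9.5*8/3)),(int(138*8/3),int(90.5*8/3)),(0,200,0),1); cv2.rectangle(im,(int(17*8/3),int(14.5*8/3)),(int(133*8/3),int(85.5*8/3)),(0,200,200),1)
        else: cv2.line(im,(70,int(32.5*8/3)),(330,int(32.5*8/3)),(0,0,255),1)
        r.append(im)
    rows.append(np.hstack(r))
cv2.imwrite('pics/rect2.png',np.vstack(rows))
```

```text
t 4.0 pos [ 0.5088 -0.1596  0.1448] yaw 7.52 F [-1.1  0.3  1.2] J [-29.  31. 100.   0.  49. -37.] 
 move [-0.0053  0.0025 -0.0033] [-0.26 -0.21  0.12]
```

View pics/rect2.png

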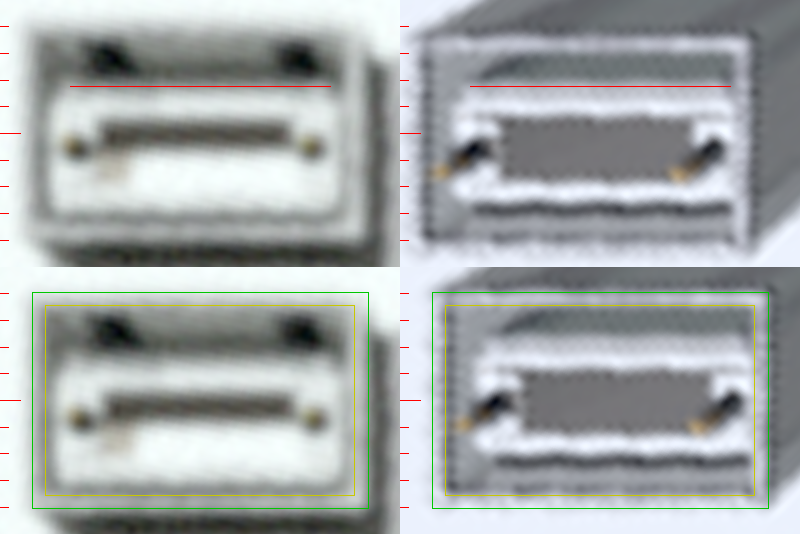

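The cassette face, seen at about row 86 in both z=118 mm tiles, lies about 17.5 mm towards tank +x. That puts the gap middle at about +25.5 mm. Now I'll correct slightly and close on the head.

Scaled: -0.005 m / 0.4 = -0.0125, -0.003 m / 0.4 = -0.0075.

Call:
{"method": "play_rows", "body": {"motion": [[[-0.0125,0.005,-0.0075,0,0,0],[-0.0125,0.005,-0.0075,0,0,0],[-0.0125,0.005,-0.0075,0,0,0],[-0.0125,0.005,-0.0075,0,0,0],[-0.0125,0.005,-0.0075,0,0,0]]]}}

```text
time_s: 4.42
position: [0.5142, -0.1662, 0.1519]
tcp_rot: [[-0.131, 0.991, 0.002], [0.991, 0.131, -0.001], [-0.001, 0.002, -1.0]]
force: [0.3, -0.1, 0.5]
opening: 1.005
grasp_force: 0.0
```

Call:
{"method": "play_rows", "body": {"motion": [[[0,0,0,0,0,0],[0,0,0,0,0,0],[0,0,0,0,0,0],[0,0,0,0,0,0],[0,0,0,0,0,0],[0,0,0,0,0,0],[0,0,0,0,0,0],[0,0,0,0,0,0]]], "fingers": 0}}

```text
time_s: 5.08
position: [0.5135, -0.166, 0.1505]
tcp_rot: [[-0.131, 0.991, -0.0], [0.991, 0.131, 0.0], [0.0, -0.0, -1.0]]
force: [0.4, -0.7, 0.6]
opening: 0.477
grasp_force: 0.0
```

Scaled: 0.002 m / 0.4 = 0.005, -0.001 m / 0.4 = -0.0025.

Call:
{"method": "play_rows", "body": {"motion": [[[-0.0025,-0.0025,0.005,0,0,0],[-0.0025,-0.0025,0.005,0,0,0],[-0.0025,-0.0025,0.005,0,0,0],[-0.0025,-0.0025,0.005,0,0,0],[-0.0025,-0.0025,0.005,0,0,0],[-0.0025,-0.0025,0.005,0,0,0],[-0.0025,-0.0025,0.005,0,0,0],[-0.0025,-0.0025,0.005,0,0,0]]]}}

```text
time_s: 5.75
position: [0.5126, -0.167, 0.1484]
tcp_rot: [[-0.131, 0.991, -0.0], [0.991, 0.131, 0.0], [0.0, -0.0, -1.0]]
force: [-0.8, 0.1, -0.8]
opening: 0.185
grasp_force: 29.9
```

Scaled: -0.165 m / 0.4 = -0.4125, -0.15 m / 0.4 = -0.375.

Call:
{"method": "play_rows", "body": {"motion": [[[0,0,-0.025,0,0,0],[0,0,-0.075,0,0,0],[0,0,-0.175,0,0,0],[0,0,-0.275,0,0,0],[0,0,-0.375,0,0,0],[0,0,-0.4125,0,0,0],[0,0,-0.4125,0,0,0],[0,0,-0.4125,0,0,0]]]}}

```text
time_s: 6.42
position: [0.5127, -0.167, 0.3145]
tcp_rot: [[-0.131, 0.991, 0.002], [0.991, 0.131, -0.001], [-0.001, 0.002, -1.0]]
force: [-0.3, 0.0, -1.5]
opening: 0.179
grasp_force: 29.9
```

Run:
```python
from geo import *
from mv import to
from rig import bot
np.set_printoptions(precision=4,suppress=True)
s=bot.read_state(); p=s['position']; z=p[2]-.1484+.118
cal=calib(); fr={}
for c in("scene","top"): fr[c]=imaging.capture(c)['frame']
# wedge in hand: fit pose (x,y,yaw,z)
for cams in (("scene","top"),("scene",)):
  print(fit(fr,cal,WEDGE,[p[0],p[1],.13,z],[.012,.012,.06,.006],cams,.8))
T=np.array([.573,.187]); a=np.radians(11)
for h in (.165,):
  t=T+[np.cos(a)*.02675,np.sin(a)*.02675]; print(t); to(t[0],t[1],.313,11)
im=fr['scene'][:,:,::-1]; cv2.imwrite('pics/lift.png',cv2.resize(im[60:260,130:350],(660,600),interpolation=cv2.INTER_CUBIC))
```

```text
(array([ 0.5179, -0.1677,  0.0805,  0.2861]), np.float64(-310.74640022946124))
(array([ 0.5125, -0.1661,  0.0908,  0.2791]), np.float64(-198.26858517285183))
[0.5993 0.1921]
t 6.62 pos [ 0.5115 -0.1664  0.3113] yaw 7.51 F [ 0.2  0.5 -1.9] J [-30.  19.  89.   0.  72. -37.] 
 move [ 0.344   0.1339 -0.0012] [-0.22 -0.18 -3.49]
```

View pics/lift.png

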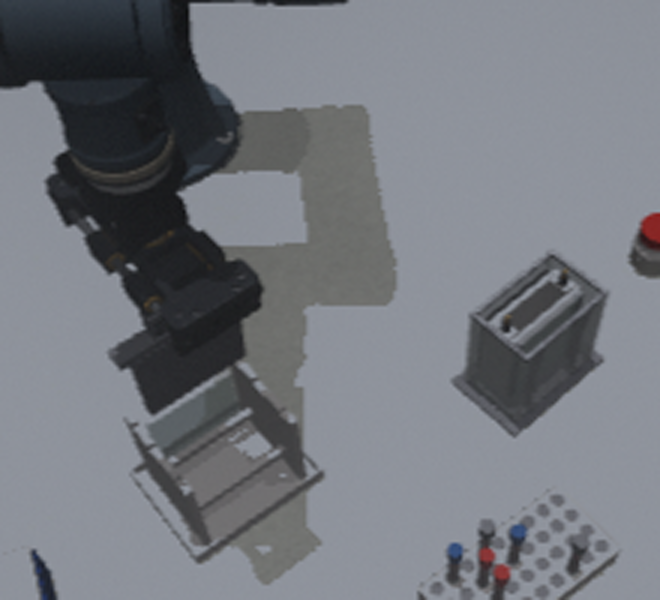

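The wedge hangs level in the hand, with its tip well above the tank (tank at about (540,340)). I'll carry it over the tank.

Scaled: 0.342 m / 0.4 = 0.855, 0.134 m / 0.4 = 0.335, -3.5 degrees / 90 = -0.0389.

Call:
{"method": "play_rows", "body": {"motion": [[[0.25,0.1,0,0,0,-0.0167],[0.5,0.2,0,0,0,-0.0333],[0.855,0.335,0,0,0,-0.0389],[0.855,0.335,0,0,0,-0.0389],[0.855,0.335,0,0,0,-0.0389],[0.855,0.335,0,0,0,-0.0389],[0.855,0.335,0,0,0,-0.0389],[0.855,0.335,0,0,0,-0.0389]]]}}

```text
time_s: 7.28
position: [0.5921, 0.1585, 0.3114]
tcp_rot: [[-0.191, 0.982, -0.004], [0.982, 0.191, -0.0], [0.0, -0.004, -1.0]]
force: [-0.1, -0.4, -1.7]
opening: 0.187
grasp_force: 30.0
```

Call:
{"method": "play_rows", "body": {"motion": [[[0,0,0,0,0,0],[0,0,0,0,0,0],[0,0,0,0,0,0],[0,0,0,0,0,0]]]}}

```text
time_s: 7.62
position: [0.5922, 0.1552, 0.3123]
tcp_rot: [[-0.19, 0.982, -0.003], [0.982, 0.19, -0.001], [-0.0, -0.003, -1.0]]
force: [1.6, -0.2, -0.6]
opening: 0.179
grasp_force: 30.0
```

Run:
```python
from geo import *
from mv import to
from rig import bot
np.set_printoptions(precision=4,suppress=True)
t=np.array([.573,.187]); a=np.radians(11); t=t+[np.cos(a)*.02675,np.sin(a)*.02675]-.001*np.array([-np.sin(a),np.cos(a)])
to(t[0],t[1],.313,11)
im=np.mean([imaging.capture('scene')['frame'].astype(float) for _ in range(2)],0)
tp=np.mean([imaging.capture('top')['frame'].astype(float) for _ in range(2)],0)
np.savez('f1.npz',scene=im,top=tp)
g=lambda k:cv2.resize((np.clip(k/160.,0,1)**.7*255).astype(np.uint8)[:,:,::-1],(400,600),interpolation=cv2.INTER_CUBIC)
cv2.imwrite('pics/over.png',np.hstack([g(im[100:220,265:345]),g(tp[130:250,140:220])]))
```

```text
t 7.62 pos [0.5922 0.1552 0.3123] yaw 10.94 F [ 1.6 -0.2 -0.6] J [ 4. 25. 79. -0. 76. -7.] 
 move [ 0.0338  0.014  -0.0007] [-0.16  0.02 -0.06]
```

View pics/over.png

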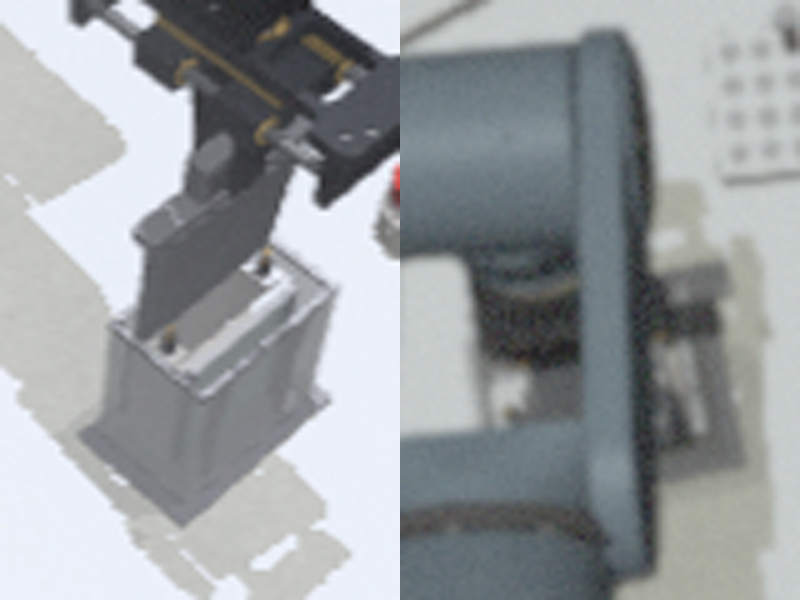

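The wedge (left tile, tip near (145,330)) is still short of the gap. I'll finish the lateral move and come down until the tip is just above the rim.

Call:
{"method": "play_rows", "body": {"motion": [[[0.085,0.035,0,0,0,0],[0.085,0.035,0,0,0,0],[0.085,0.035,0.0375,0,0,0],[0.085,0.035,0.075,0,0,0],[0.085,0.035,0.085,0,0,0],[0.085,0.035,0.085,0,0,0],[0.085,0.035,0.085,0,0,0],[0.085,0.035,0.085,0,0,0]]]}}

```text
time_s: 8.48
position: [0.6007, 0.1923, 0.2806]
tcp_rot: [[-0.191, 0.982, 0.002], [0.982, 0.191, 0.0], [-0.0, 0.002, -1.0]]
force: [0.8, 0.3, -0.3]
opening: 0.18
grasp_force: 30.0
```

Run:
```python
from geo import *
from mv import to
from rig import bot
np.set_printoptions(precision=4,suppress=True)
t=np.array([.573,.187]); a=np.radians(11); t=t+[np.cos(a)*.02675,np.sin(a)*.02675]-.001*np.array([-np.sin(a),np.cos(a)])
to(t[0],t[1],.278,11)
s=bot.read_state(); p=np.array(s['position']); R=np.array(s['tcp_rot'])
cal=np.load('cal.npy',allow_pickle=True).item()['scene']
im=np.mean([imaging.capture('scene')['frame'].astype(float) for _ in range(6)],0); np.save('s2.npy',im)
u0,v0,sc=265,110,7.5
k=im[v0:v0+80,u0:u0+80]; k=cv2.resize((np.clip(k/170.,0,1)**.7*255).astype(np.uint8)[:,:,::-1].copy(),(600,600),interpolation=cv2.INTER_CUBIC)
def dr(E,pose,col):
    for A,B in E:
        q=((proj(cal,place(pose,np.array([A,B])))-[u0,v0]+.5)*sc).astype(int); cv2.line(k,tuple(q[0]),tuple(q[1]),col,1)
w=[p[0]+R[0,0]*.002,p[1]+R[1,0]*.002,a,p[2]-.0304]
dr(rect(.0185,.132,.01)+rect(.008,.106,-.1,-.00525),w,(0,220,0))
dr(rect(.081,.126,.13)+rect(.071,.116,.13)+[(np.array([.0175,-.05,.118]),np.array([.0175,.05,.118]))],[.573,.187,a],(0,0,255))
cv2.imwrite('pics/over2.png',k)
```

```text
t 8.48 pos [0.6007 0.1923 0.2806] yaw 10.98 F [ 0.8  0.3 -0.3] J [ 8. 28. 79.  0. 73. -3.] 
 move [-0.0009 -0.0015  0.0026] [ 0.11  0.   -0.02]
```

View pics/over2.png

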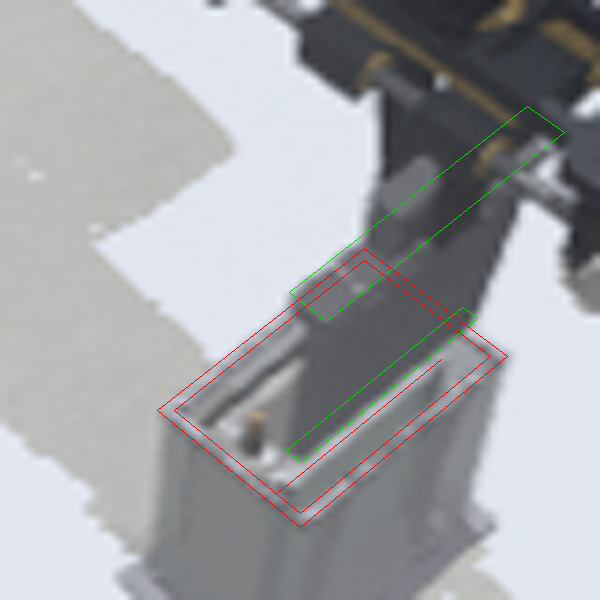

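The overlays agree with the picture: red tank rim, green wedge bar, and tip at about (290,450). I'll enter near the middle of the gap until the tip is about 30 mm below the rim.

Scaled: 0.05 m / 0.4 = 0.125, 0.0015 m / 0.4 = 0.0038.

Call:
{"method": "play_rows", "body": {"motion": [[[-0.0025,0.0038,0.01,0,0,0],[-0.0025,0.0038,0.025,0,0,0],[-0.0025,0.0038,0.045,0,0,0],[-0.0025,0.0038,0.065,0,0,0],[-0.0025,0.0038,0.085,0,0,0],[-0.0025,0.0038,0.105,0,0,0],[-0.0025,0.0038,0.125,0,0,0],[-0.0025,0.0038,0.125,0,0,0]]]}}

```text
time_s: 9.45
position: [0.6011, 0.1917, 0.2272]
tcp_rot: [[-0.191, 0.982, -0.002], [0.982, 0.191, -0.0], [0.0, -0.002, -1.0]]
force: [0.8, 0.2, -2.5]
opening: 0.183
grasp_force: 30.0
```

Call:
{"method": "play_rows", "body": {"motion": [[[0,0,0,0,0,0],[0,0,0,0,0,0],[0,0,0,0,0,0]]]}}

```text
time_s: 9.7
position: [0.6018, 0.1919, 0.23]
tcp_rot: [[-0.191, 0.982, 0.001], [0.982, 0.191, 0.0], [-0.0, 0.001, -1.0]]
force: [-0.7, -0.1, -1.0]
opening: 0.181
grasp_force: 30.0
```

Scaled: -0.003 m / 0.4 = -0.0075, -0.001 m / 0.4 = -0.0025.

Call:
{"method": "play_rows", "body": {"motion": [[[0,-0.0025,0,0,0,0],[0,-0.005,0,0,0,0],[0,-0.0075,0,0,0,0],[0,-0.0075,0,0,0,0],[0,-0.0075,0,0,0,0],[0,-0.0075,0,0,0,0]]]}}

```text
time_s: 10.2
position: [0.5997, 0.1915, 0.2302]
tcp_rot: [[-0.191, 0.982, 0.003], [0.982, 0.191, 0.0], [-0.0, 0.003, -1.0]]
force: [1.8, 1.2, -0.8]
opening: 0.187
grasp_force: 30.0
```

Call:
{"method": "play_rows", "body": {"motion": [[[0,-0.0025,0,0,0,0],[0,-0.0038,0,0,0,0],[0,-0.0038,0,0,0,0],[0,-0.0038,0,0,0,0],[0,-0.0038,0,0,0,0],[0,-0.0038,0,0,0,0]]]}}

```text
time_s: 10.7
position: [0.5987, 0.1912, 0.2302]
tcp_rot: [[-0.191, 0.982, 0.004], [0.982, 0.191, 0.001], [-0.0, 0.004, -1.0]]
force: [4.5, 0.5, -0.9]
opening: 0.18
grasp_force: 30.1
```

The cassette face is felt at about TCP x 0.5997, in line with the estimate. I'll ease off to just touching and lower to about 32 mm above the rim.

Scaled: 0.037 m / 0.4 = 0.0925, 0.036 m / 0.4 = 0.09.

Call:
{"method": "play_rows", "body": {"motion": [[[0,0.005,0.0075,0,0,0],[0,0.005,0.0225,0,0,0],[0,0.005,0.04,0,0,0],[0,0.005,0.0575,0,0,0],[0,0.005,0.075,0,0,0],[0,0.005,0.09,0,0,0],[0,0.005,0.0925,0,0,0],[0,0.005,0.0925,0,0,0]]]}}

```text
time_s: 11.37
position: [0.5994, 0.1911, 0.1913]
tcp_rot: [[-0.191, 0.982, -0.0], [0.982, 0.191, -0.0], [-0.0, -0.0, -1.0]]
force: [5.1, 0.6, -2.4]
opening: 0.18
grasp_force: 30.1
```

Call:
{"method": "play_rows", "body": {"motion": [[[0,0,0,0,0,0],[0,0,0,0,0,0],[0,0,0,0,0,0]]]}}

```text
time_s: 11.62
position: [0.5994, 0.1911, 0.1913]
tcp_rot: [[-0.191, 0.982, -0.0], [0.982, 0.191, -0.0], [-0.0, -0.0, -1.0]]
force: [5.7, -0.1, -2.9]
opening: 0.183
grasp_force: 30.1
```

Scaled: 0.001 m / 0.4 = 0.0025, 0.0005 m / 0.4 = 0.0013.

Call:
{"method": "play_rows", "body": {"motion": [[[0,0.0013,0,0,0,0],[0,0.0025,0,0,0,0],[0,0.0025,0,0,0,0],[0,0.0025,0,0,0,0],[0,0.0025,0,0,0,0]]]}}

```text
time_s: 12.03
position: [0.5997, 0.1913, 0.1916]
tcp_rot: [[-0.191, 0.982, -0.002], [0.982, 0.191, -0.001], [-0.0, -0.002, -1.0]]
force: [4.1, -0.9, -3.6]
opening: 0.182
grasp_force: 30.1
```

Scaled: 0.003 m / 0.4 = 0.0075, 0.002 m / 0.4 = 0.005.

Call:
{"method": "play_rows", "body": {"motion": [[[0,0.0018,0.0025,0,0,0],[0,0.0018,0.005,0,0,0],[0,0.0018,0.0075,0,0,0],[0,0.0018,0.0075,0,0,0],[0,0.0018,0.0075,0,0,0]]]}}

```text
time_s: 12.45
position: [0.6004, 0.1918, 0.1896]
tcp_rot: [[-0.191, 0.982, -0.001], [0.982, 0.191, 0.0], [0.0, -0.001, -1.0]]
force: [2.5, 0.7, -0.8]
opening: 0.178
grasp_force: 30.0
```

Forces are low and the ears are about 29 mm above the rim. I'll let go.

Call:
{"method": "play_rows", "body": {"motion": [[[0,0,0,0,0,0],[0,0,0,0,0,0],[0,0,0,0,0,0],[0,0,0,0,0,0],[0,0,0,0,0,0],[0,0,0,0,0,0],[0,0,0,0,0,0],[0,0,0,0,0,0]]], "fingers": 0.06}}

```text
time_s: 13.12
position: [0.6007, 0.1917, 0.1895]
tcp_rot: [[-0.191, 0.982, -0.0], [0.982, 0.191, 0.0], [0.0, -0.0, -1.0]]
force: [-0.2, -0.5, 0.7]
opening: 0.655
grasp_force: 0.0
```

Scaled: -0.07 m / 0.4 = -0.175, -0.05 m / 0.4 = -0.125.

Call:
{"method": "play_rows", "body": {"motion": [[[0,0,-0.05,0,0,0],[0,0,-0.125,0,0,0],[0,0,-0.175,0,0,0],[0,0,-0.175,0,0,0],[0,0,-0.175,0,0,0]]]}}

```text
time_s: 13.53
position: [0.6016, 0.1918, 0.261]
tcp_rot: [[-0.191, 0.982, 0.003], [0.982, 0.191, 0.0], [-0.0, 0.003, -1.0]]
force: [-0.0, -0.4, -0.8]
opening: 0.69
grasp_force: 0.0
```

Run:
```python
from geo import *
from mv import to
np.set_printoptions(precision=4,suppress=True)
to(.5997,.193,.26,101)
cal=calib()
im=np.mean([imaging.capture('scene')['frame'].astype(float) for _ in range(5)],0)
for z in (.14,.16):
  print(fit({'scene':im},cal,WEDGE,[.599,.193,.19,.15],[.008,.008,.05,.025],("scene",),.8))
u0,v0=265,110
k=im[v0:v0+80,u0:u0+80]; cv2.imwrite('pics/loose.png',cv2.resize((np.clip(k/170.,0,1)**.7*255).astype(np.uint8)[:,:,::-1].copy(),(600,600),interpolation=cv2.INTER_CUBIC))
```

```text
t 13.53 pos [0.6016 0.1918 0.261 ] yaw 11.02 F [-0.  -0.4 -0.8] J [ 8. 29. 80. -0. 71. -3.] 
 move [ 0.0015 -0.0016  0.001 ] [  0.13   0.15 -89.98]
(array([0.6061, 0.1972, 0.2386, 0.175 ]), np.float64(-226.70796953326305))
(array([0.6061, 0.1972, 0.2386, 0.175 ]), np.float64(-226.70796953326305))
```

View pics/loose.png

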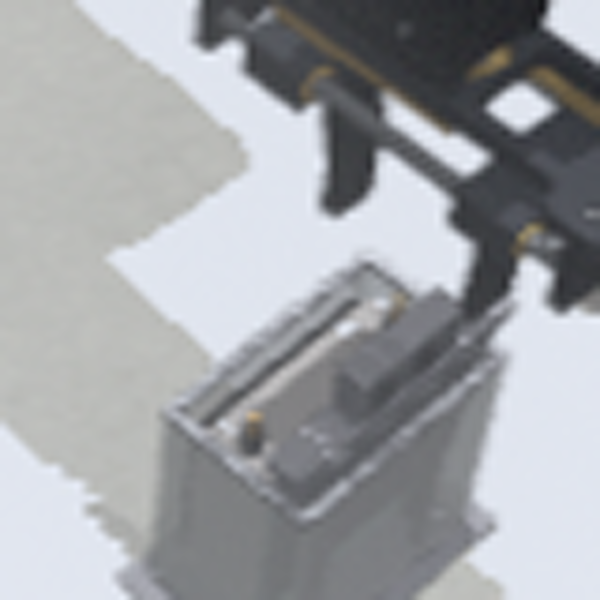

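The wedge stands upright in the gap with its ears above the rim, and the fingers are clear. I'll turn the tool 90° and set the fingers slightly apart along the head, so both tips press evenly.

Scaled: -0.0025 m / 0.4 = -0.0063, 0.002 m / 0.4 = 0.005, -90 degrees / 90 = -1.

Call:
{"method": "play_rows", "body": {"motion": [[[0.005,-0.0063,0,0,0,-1],[0.005,-0.0063,0,0,0,-1],[0.005,-0.0063,0,0,0,-1],[0.005,-0.0063,0,0,0,-1],[0.005,-0.0063,0,0,0,-1],[0.005,-0.0063,0,0,0,-1],[0.005,-0.0063,0,0,0,-1],[0.005,-0.0063,0,0,0,-1]]], "fingers": 0.024}}

```text
time_s: 14.55
position: [0.5978, 0.1931, 0.2589]
tcp_rot: [[-0.931, 0.364, -0.001], [0.364, 0.931, -0.0], [0.001, -0.001, -1.0]]
force: [-0.2, 0.2, -0.3]
opening: 0.281
grasp_force: 0.0
```

```bash
python3 -c "
from mv import to
to(.5988,.1935,.215,101)"
```

```text
t 14.55 pos [0.5978 0.1931 0.2589] yaw 68.66 F [-0.2  0.2 -0.3] J [  8.  29.  80.   0.  70. -61.] 
 move [-0.0008  0.0007  0.0439] [-1.000e-02 -7.000e-02 -3.234e+01]
```

Scaled: 0.044 m / 0.4 = 0.11, -0.001 m / 0.4 = -0.0025, -32.3 degrees / 90 = -0.3589.

Call:
{"method": "play_rows", "body": {"motion": [[[-0.0025,0.0025,0,0,0,-0.3589],[-0.0025,0.0025,0,0,0,-0.3589],[-0.0025,0.0025,0,0,0,-0.3589],[-0.0025,0.0025,0,0,0,-0.3589],[-0.0025,0.0025,0,0,0,-0.3589],[-0.0025,0.0025,0.05,0,0,-0.3589],[-0.0025,0.0025,0.1,0,0,-0.3589],[-0.0025,0.0025,0.11,0,0,-0.3589]]]}}

```text
time_s: 15.22
position: [0.5971, 0.1934, 0.2119]
tcp_rot: [[-0.983, -0.184, -0.007], [-0.184, 0.983, -0.001], [0.007, 0.0, -1.0]]
force: [-0.6, -0.5, -0.3]
opening: 0.275
grasp_force: 0.0
```

Scaled: 0.006 m / 0.4 = 0.015, 0.004 m / 0.4 = 0.01.

Call:
{"method": "play_rows", "body": {"motion": [[[0,0,0.005,0,0,0],[0,0,0.01,0,0,0],[0,0,0.015,0,0,0],[0,0,0.015,0,0,0],[0,0,0.015,0,0,0]]]}}

```text
time_s: 15.63
position: [0.5998, 0.1938, 0.2103]
tcp_rot: [[-0.983, -0.184, 0.001], [-0.184, 0.983, 0.0], [-0.001, -0.0, -1.0]]
force: [-0.7, 0.1, 0.7]
opening: 0.272
grasp_force: 0.0
```

```bash
python3 -c "
from mv import to
to(.5988,.1935,.205,101)"
```

```text
t 15.63 pos [0.5998 0.1938 0.2103] yaw 100.61 F [-0.7  0.1  0.7] J [  8.  32.  83.  -0.  64. -93.] 
 move [ 0.001  -0.0001  0.0053] [-0.01  0.08 -0.39]
```

Scaled: 0.005 m / 0.4 = 0.0125, 0.001 m / 0.4 = 0.0025.

Call:
{"method": "play_rows", "body": {"motion": [[[0.0025,0,0.0025,0,0,0],[0.0025,0,0.005,0,0,0],[0.0025,0,0.0075,0,0,0],[0.0025,0,0.01,0,0,0],[0.0025,0,0.0125,0,0,0],[0.0025,0,0.0125,0,0,0]]]}}

```text
time_s: 16.13
position: [0.5983, 0.1935, 0.2046]
tcp_rot: [[-0.983, -0.184, -0.0], [-0.184, 0.983, -0.0], [0.0, -0.0, -1.0]]
force: [0.3, 0.1, 1.5]
opening: 0.273
grasp_force: 0.7
```

Scaled: 0.004 m / 0.4 = 0.01, 0.003 m / 0.4 = 0.0075.

Call:
{"method": "play_rows", "body": {"motion": [[[0,0,0.0025,0,0,0],[0,0,0.005,0,0,0],[0,0,0.0075,0,0,0],[0,0,0.01,0,0,0],[0,0,0.01,0,0,0],[0,0,0.01,0,0,0]]]}}

```text
time_s: 16.63
position: [0.5979, 0.1935, 0.2012]
tcp_rot: [[-0.983, -0.184, -0.001], [-0.184, 0.983, -0.0], [0.001, -0.0, -1.0]]
force: [-2.7, 0.4, 5.5]
opening: 0.274
grasp_force: 2.9
```

Contact at about 16 mm above the rim. I'll push on gently.

Scaled: 0.004 m / 0.4 = 0.01, 0.001 m / 0.4 = 0.0025.

Call:
{"method": "play_rows", "body": {"motion": [[[0,0,0.0025,0,0,0],[0,0,0.005,0,0,0],[0,0,0.0075,0,0,0],[0,0,0.01,0,0,0],[0,0,0.01,0,0,0],[0,0,0.01,0,0,0]]]}}

```text
time_s: 17.13
position: [0.5976, 0.1935, 0.198]
tcp_rot: [[-0.983, -0.184, -0.001], [-0.184, 0.983, -0.0], [0.001, -0.0, -1.0]]
force: [-4.7, -2.1, 10.8]
opening: 0.275
grasp_force: 4.9
```

Scaled: 0.004 m / 0.4 = 0.01, 0.001 m / 0.4 = 0.0025.

Call:
{"method": "play_rows", "body": {"motion": [[[0,0,0.0025,0,0,0],[0,0,0.005,0,0,0],[0,0,0.0075,0,0,0],[0,0,0.01,0,0,0],[0,0,0.01,0,0,0],[0,0,0.01,0,0,0]]]}}

```text
time_s: 17.63
position: [0.5973, 0.1934, 0.1948]
tcp_rot: [[-0.983, -0.184, -0.001], [-0.184, 0.983, -0.001], [0.001, -0.0, -1.0]]
force: [-6.5, -1.8, 14.2]
opening: 0.272
grasp_force: 6.9
```

Scaled: -0.006 m / 0.4 = -0.015, 0.001 m / 0.4 = 0.0025.

Call:
{"method": "play_rows", "body": {"motion": [[[0.0025,0,-0.0075,0,0,0],[0.005,0,-0.015,0,0,0],[0.005,0,-0.015,0,0,0],[0.005,0,-0.0075,0,0,0],[0.005,0,0,0,0,0],[0.005,0,0.005,0,0,0],[0.005,0,0.01,0,0,0],[0.005,0,0.01,0,0,0]]]}}

```text
time_s: 18.3
position: [0.5965, 0.1932, 0.1905]
tcp_rot: [[-0.983, -0.184, 0.001], [-0.184, 0.983, -0.0], [-0.001, -0.0, -1.0]]
force: [-2.6, -1.1, 13.3]
opening: 0.278
grasp_force: 6.6
```

Scaled: 0.003 m / 0.4 = 0.0075, 0.001 m / 0.4 = 0.0025.

Call:
{"method": "play_rows", "body": {"motion": [[[0,0,0.0025,0,0,0],[0,0,0.005,0,0,0],[0,0,0.0075,0,0,0],[0,0,0.0075,0,0,0],[0,0,0.0075,0,0,0],[0,0,0.0075,0,0,0]]]}}

```text
time_s: 18.8
position: [0.5963, 0.1932, 0.1886]
tcp_rot: [[-0.983, -0.184, 0.001], [-0.184, 0.983, -0.0], [-0.001, -0.0, -1.0]]
force: [-5.3, -1.7, 18.5]
opening: 0.275
grasp_force: 9.2
```

Scaled: -0.006 m / 0.4 = -0.015, 0.001 m / 0.4 = 0.0025.

Call:
{"method": "play_rows", "body": {"motion": [[[0.0025,0,-0.0075,0,0,0],[0.0025,0,-0.015,0,0,0],[0.0025,0,-0.015,0,0,0],[0.0025,0,-0.0075,0,0,0],[0.0025,0,0,0,0,0],[0.0025,0,0.005,0,0,0],[0.0025,0,0.0075,0,0,0],[0.0025,0,0.0075,0,0,0]]]}}

```text
time_s: 19.47
position: [0.5956, 0.193, 0.1856]
tcp_rot: [[-0.983, -0.184, 0.001], [-0.184, 0.983, -0.0], [-0.001, -0.0, -1.0]]
force: [-5.8, -0.4, 18.7]
opening: 0.274
grasp_force: 9.6
```

Scaled: 0.002 m / 0.4 = 0.005, 0.001 m / 0.4 = 0.0025.

Call:
{"method": "play_rows", "body": {"motion": [[[0,0,0.0025,0,0,0],[0,0,0.005,0,0,0],[0,0,0.005,0,0,0],[0,0,0.005,0,0,0],[0,0,0.005,0,0,0]]]}}

```text
time_s: 19.88
position: [0.5956, 0.193, 0.1852]
tcp_rot: [[-0.983, -0.185, 0.002], [-0.185, 0.983, -0.0], [-0.002, -0.001, -1.0]]
force: [-7.7, -1.6, 26.7]
opening: 0.279
grasp_force: 13.3
```

Motion has stopped at the calculated home height and the force is climbing. One more firm, gentle press, then lift and check.

Scaled: 0.002 m / 0.4 = 0.005, 0.001 m / 0.4 = 0.0025.

Call:
{"method": "play_rows", "body": {"motion": [[[0,0,0.0025,0,0,0],[0,0,0.005,0,0,0],[0,0,0.005,0,0,0],[0,0,0.005,0,0,0]]]}}

```text
time_s: 20.22
position: [0.5956, 0.193, 0.1852]
tcp_rot: [[-0.983, -0.185, 0.003], [-0.185, 0.983, -0.0], [-0.003, -0.001, -1.0]]
force: [-10.5, -2.4, 35.5]
opening: 0.275
grasp_force: 17.6
```

Call:
{"method": "play_rows", "body": {"motion": [[[0,0,-0.025,0,0,0],[0,0,-0.075,0,0,0],[0,0,-0.175,0,0,0],[0,0,-0.275,0,0,0],[0,0,-0.3,0,0,0],[0,0,-0.3,0,0,0],[0,0,-0.3,0,0,0]]]}}

```text
time_s: 20.8
position: [0.5951, 0.193, 0.2978]
tcp_rot: [[-0.983, -0.184, -0.001], [-0.184, 0.983, -0.0], [0.001, 0.0, -1.0]]
force: [-0.3, -0.7, -0.5]
opening: 0.275
grasp_force: 0.0
```

Run:
```python
from geo import *
np.set_printoptions(precision=4,suppress=True)
cal=calib()
im=np.mean([imaging.capture('scene')['frame'].astype(float) for _ in range(6)],0)
a=np.radians(11); T=np.array([.573,.187]); t=T+.0242*np.array([np.cos(a),np.sin(a)])
print(t,fit({'scene':im},cal,WEDGE,[t[0],t[1],a,.13],[.006,.006,.04,.012],("scene",),.8))
u0,v0,sc=265,110,7.5
k=im[v0:v0+80,u0:u0+80]; k=cv2.resize((np.clip(k/170.,0,1)**.7*255).astype(np.uint8)[:,:,::-1].copy(),(600,600),interpolation=cv2.INTER_CUBIC)
for A,B in rect(.0185,.132,.01):
    q=((proj(cal['scene'],place([*t,a,.13],np.array([A,B])))-[u0,v0]+.5)*sc).astype(int); cv2.line(k,tuple(q[0]),tuple(q[1]),(0,220,0),1)
cv2.imwrite('pics/home.png',k)
```

```text
[0.5968 0.1916] (array([0.6028, 0.1919, 0.2002, 0.1344]), np.float64(-206.72794949573097))
```

View pics/home.png

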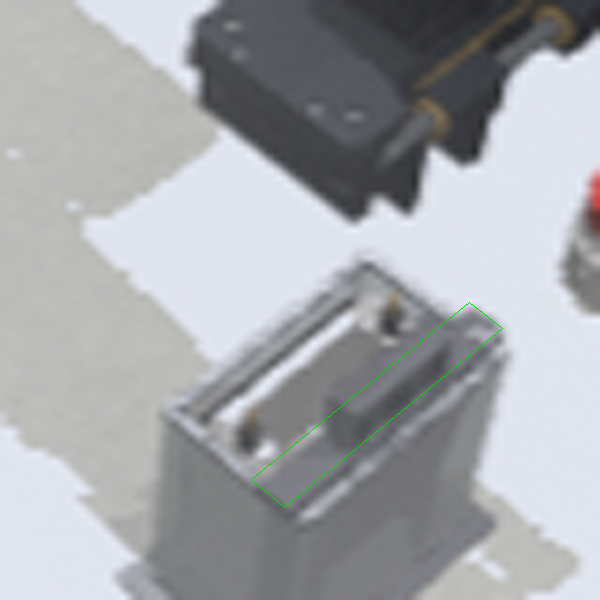

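The bar matches the predicted home outline in green, corners (255,480) to (500,328), with both ears on the rim. The last press from 27 to 35 N moved it no further, so it is down on the rim. Handing in.

```bash
python3 -c "
from rig import bot
print(bot.hand_in())"
```

```text
the job is handed in; nothing more can be done
None
```

The wedge was stood loosely in the gap and released, then pressed down with about 35 N at most until both ears sat level on the rim; the job is handed in, no verdict came back, and the arm stayed clear of the tube rack, cup and tip box.

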